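Stand a slim kit carton on end in the file stand beside the centrifuge

ROBOT

A 6-joint arm with a two-finger parallel gripper is mounted at the origin on the work surface. World frame = base frame: x ahead of the robot, y to its left, z up, the work surface at z = 0. Lengths are in mm, angles in rad, forces in N, time in s.
With the tool pointing down it reaches from about 300 to 775 mm from the base axis. Payload 14.6 kg.
Tool frame: the origin (TCP) lies between the finger pads; the fingertips stand 19 mm ahead of it and the grasp point (between the pads) is the TCP (manip.tcp_to_tips is the distance from the TCP to the fingertips, in mm); x points along the fingers, z is the direction in which the jaws open and shut, and the axes are right-handed (so a half turn about x gives the same grasp; the last joint's range is limited). The gripper opens to 94 mm and grips with 3 to 60 N. Pads are 16 mm wide; open, the fingers measure 119 mm over their backs; the gripper's body (75 mm by 177 mm) begins 78 mm behind the grasp point.
Start: joints at [1.075, 0.3, 1.521, -0, 1.321, -0.067], TCP at [228.675, 500.197, 194.746] pointing down, gripper open.
Joint ranges: [-3.03, 3.03], [-0.79, 2.21], [0.23, 2.52], [-1.04, 4.18], [0, 3.07], [-2.55, 2.55]. Speed limits (rad/s): [2.22, 2.22, 2.57, 3.14, 3.14, 3.14].

INTERFACE

Orientations are given as [roll, pitch, yaw] about the fixed x, y, z axes, in that order (R = Rz(yaw) Ry(pitch) Rx(roll)).
In Python, from cell import manip gives the robot as it stands.
- The arm moves only by the tool jog_arm, never from a script. Its argument "moves" is a list that holds one entry, the list of rows, each a list of 6 numbers: the shift along the world's x, y, z in mm, then the turn, a rotation vector about the world's x, y, z in degrees. In form: [[[dx, dy, dz, wx, wy, wz], ...]]. A call has 1 to 5 rows; each row shifts and turns the pose as measured when the row begins; what a row does not reach is not made up. A row lasts 1/10 s, in which the tool goes at most 50 mm and 8.59 degrees, less where a joint would pass 70% of its speed; a pose out of reach is approached as far as the arm can. A call is refused whole if a number of a shift passes 50 or a number of a turn 8.59, either way. A call with a gripper value outside its range is refused whole. "gripper" is the opening, from -1 (shut) to 1 (fully open), set as the call begins (left out, the last holds). The fingers move at their own pace and stop on an object; "squeeze" is the grip in N (left out, the last holds). Time passes only in rows, so rows that do not move let the fingers close. It gives the time, the measured TCP pose, the force and the opening at its end, in the units of the state.
- manip.read_state(): the state, without advancing time (a new reading comes with each control period).
- manip.camera(name): name is "scene" or "top" or "wrist"; returns (picture, depth): 480x640x3 uint8, blue, green, red; 480x640 float32, mm along the optical axis (not along the pixel's ray), 0 where there is no reading.
- manip.camera_params(name): a dict with "fx", "fy", "cx", "cy" (pixels), "rvec" (rotation vector, rad) and "tvec" (3), from world to camera coordinates, as OpenCV has them. Camera axes: x right, y down, z forward; pixel columns grow to the right and rows downward; lengths in mm; the calibration is good to about 2 mm. The wrist camera is an equidistant fisheye: a pixel r from the principal point sees the ray r / f radians off the axis. A picture is of the moment at which its call begins: read the wrist's pose just before it. camera_params takes no time and is no camera call; for the wrist camera it gives the pose at the moment of the call.
- manip.sign_off(): hands the job in, once; it reports no verdict.
The state is a dict: "clock": time; "joints": joint angles; "qd": joint speeds; "effort": joint torques, N m; "eef_pos": TCP position; "eef_rot": TCP orientation; "wrist_force": force on the tool from outside, world axes, zero at the start; "moment": the same for the moment, N m; "finger_gap": finger opening in mm.
Only numpy, scipy, OpenCV 4.12 (cv2) and the standard library are available. Lean on these libraries where they do the work, as an engineer would, in place of code of your own. Each camera call takes 0.05 s, during which the arm holds its last target. There are 200 camera calls.

TASK

A slim kit carton has been left lying flat on the low tube rack. Stand it upright on its narrow end on the base of the file stand, directly in front of the two cartons already standing there, in line with them and with its broad face up against the front one. Leave those two standing in their places and do not disturb the other things on the bench.

Things in the scene. Friction and masses are not known exactly. Their poses are not given: they have to be found in the camera images.
- carton: The carton to stand up: flat white paper carton, brown label, 140 mm long (own x), 56 mm wide (y), 24 mm thick (z), about 0.14 kg, rigid. Origin at its centre. It starts lying flat, z up, its length along the tube rack's, underside 30 mm above the bench, overhanging the rack by about 8 mm on both long sides and 15 mm at both ends. Either end may go down, either broad face forward.
- tube_rack: Low white tube rack fixed to the bench, lying roughly left-right, 110 mm (own x) by 40 mm (own y) by 30 mm high; the carton lies lengthwise on it. Origin at the centre of its underside, on the bench.
- file_stand: Grey plastic file stand fixed to the bench: base 170 mm (own x) by 130 mm (own y), 8 mm thick, open at front and sides, with an upright back wall 125 mm tall, 6 mm thick, its front face at own x = +75 mm. Origin at the centre of the base's underside, on the bench; own x points from the open front to the back wall, roughly to the robot's left (+y); z up.
- front_carton: White carton already standing on the base, front one of the row: 28 mm thick (own x, along the row), 48 mm wide (own y), 130 mm tall (z). Loose, about 0.16 kg. Origin at the centre of its underside, own x points to the back wall; the carton goes on the free base in front of it (own -x).
- back_carton: White carton standing between the front carton and the back wall: 32 mm thick (own x), 50 mm wide (own y), 150 mm tall. Loose, about 0.2 kg. Origin at the centre of its underside.
- adapter_a: Bystander: white tube adapter, round, 62 mm across, 70 mm tall plus two 30 mm black pins on top (100 mm in all), between rack and stand. Origin at the centre of its underside.
- adapter_b: Bystander: another such adapter, at the right of the bench. Origin at the centre of its underside.
- bucket_a: Bystander: blue centrifuge bucket, 88 mm across, 105 mm tall, at the left. Origin at the centre of its underside.
- bucket_b: Bystander: blue centrifuge bucket, same size, at the right. Origin at the centre of its underside.
- cap_a: Bystander: clear plastic cap, 90 mm across, 30 mm tall, on the midline beyond adapter_a. Origin at the centre of its underside.
- cap_b: Bystander: another such cap, on the midline near the robot. Origin at the centre of its underside.
- well_plate: Bystander: flat white well plate, 127 by 85 by 14 mm, at the left. Origin at the centre of its underside.
There are look-alikes about, which are no part of the job. Leave any pink look-alike of the carton alone.

How it is judged:
By the outcome, as a careful person would: the job done as asked, in the order asked, and still so for the second after the job is handed in, with the robot touching nothing.
It also fails if it takes over 48 s, if anything falls off the work surface, if the arm or the gripper's body presses on something with over 40 N, if the wrist force passes 120 N, or if a joint passes its speed limit or range.

## Working session

There is one attempt and no reset: what is moved stays moved. The work goes in short steps, Python scripts to look and compute and a tool call to move; the robot and the scene stay as the last step left them, time stands still between calls to the robot, and variables do not carry over. Pictures are saved under pics/ and viewed, about 8 in all and at most 12, crops included, and the job is handed in when it is done.

Besides the shell and the picture viewer there is one more tool, called after "Call:" by a JSON object that holds its "api" and its "payload". jog_arm: Moves the arm, as the interface text tells. Its arguments: {"type":"object","properties":{"moves":{"type":"array","items":{"type":"array","items":{"type":"array","items":{"type":"number"}}}},"gripper":{"type":"number"},"squeeze":{"type":"number"}},"required":["moves"]}

```bash
mkdir -p pics; ls; python3 - <<'E'
from cell import manip
import cv2,numpy as np
s=manip.read_state();print(s)
for n in ("scene","top"):
    im,d=manip.camera(n);cv2.imwrite(f"pics/{n}0.png",im);np.save(f"pics/{n}0.npy",d);p=manip.camera_params(n);print(n,p)
E
```

```text
pics
{'clock': 0.0, 'joints': array([ 1.07538297e+00,  3.00458376e-01,  1.52157412e+00,  6.95215966e-06,
        1.32070449e+00, -6.66020312e-02]), 'qd': array([ 0.00013921,  0.00033878,  0.00094747,  0.00013824, -0.00238466,
        0.00088826]), 'effort': array([-7.33244851e-04, -5.31812918e+01, -3.52722323e+01,  7.07701268e-02,
        2.44856853e-02, -1.41436362e-04]), 'eef_pos': array([228.55624486, 499.96144186, 194.19626486]), 'eef_rot': array([ 3.06910611,  1.56965198, -2.07209592]), 'wrist_force': array([-0.36731786, -0.21792263,  0.28142084]), 'moment': array([ 0.05482822,  0.00515122, -0.02867581]), 'finger_gap': 93.92203718662806}
scene {'fx': 538.5572563324937, 'fy': 538.5572563324937, 'cx': 320.50583428309756, 'cy': 243.7985486066169, 'rvec': array([ 1.67851685,  2.09234549, -0.67575971]), 'tvec': array([ 113.31682372, -355.21479979, 1611.55277026])}
top {'fx': 445.40871548202233, 'fy': 445.40871548202233, 'cx': 328.2040348255045, 'cy': 241.1000350434984, 'rvec': array([ 2.06838837, -2.14675587,  0.24621088]), 'tvec': array([  -3.5856109 ,  510.56440776, 1014.7144032 ])}
```

View pics/scene0.png

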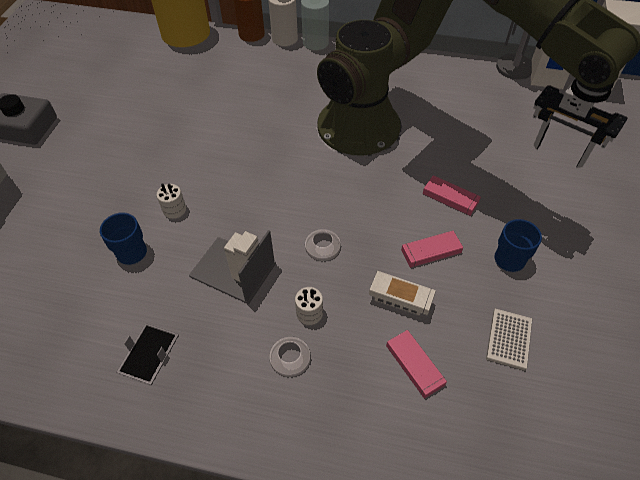

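View pics/top0.png

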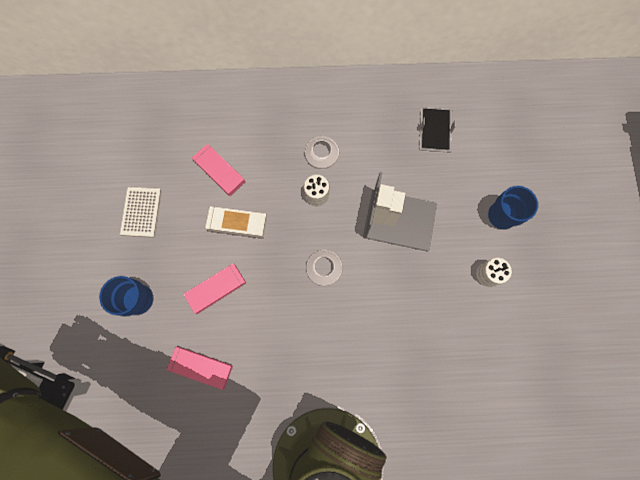

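The scene view shows the white carton with brown label at (402,292) and the stand at (235,270), with two cartons near the wall. In the top view, the carton is at (237,221), the stand at (398,218) and the standing cartons at about (390,200). Next I'll measure.

```bash
cat > h.py <<'E'
import cv2,numpy as np
from cell import manip
def cloud(n,d,p=None):
    p=p or manip.camera_params(n)
    v,u=np.mgrid[0:480,0:640]
    if n=="wrist":
        a=(u-p["cx"])/p["fx"];b=(v-p["cy"])/p["fy"];r=np.hypot(a,b)+1e-9;t=np.tan(np.minimum(r,1.5))/r
        c=np.stack([a*t*d,b*t*d,d],-1)
    else: c=np.stack([(u-p["cx"])/p["fx"]*d,(v-p["cy"])/p["fy"]*d,d],-1)
    R=cv2.Rodrigues(p["rvec"])[0]
    w=(c-p["tvec"].reshape(3))@R
    w[d<=0]=np.nan
    return w
def rect(P):
    return cv2.minAreaRect(P[:,:2].astype(np.float32))
E
python3 - <<'E'
from h import *
im=cv2.imread("pics/top0.png");W=cloud("top",np.load("pics/top0.npy"))
def sel(u0,u1,v0,v1,z0,z1):
    P=W[v0:v1,u0:u1].reshape(-1,3);return P[(P[:,2]>z0)&(P[:,2]<z1)]
for nm,a in dict(carton=(195,280,195,250,45,65),base=(350,450,165,260,4,14),wall=(350,385,165,250,110,140),front=(370,420,175,225,120,141),back=(370,420,175,225,142,165),bench=(280,300,200,300,-10,15),adA=(295,335,165,210,60,120),capA=(300,345,130,172,20,40),capB=(300,345,245,290,20,40)).items():
    P=sel(*a);print(nm,len(P),P.mean(0).round(1),P.min(0).round(),P.max(0).round(),rect(P))
ws=cloud("scene",np.load("pics/scene0.npy"));ims=cv2.imread("pics/scene0.png")
def sels(u0,u1,v0,v1,z0,z1):
    P=ws[v0:v1,u0:u1].reshape(-1,3);return P[(P[:,2]>z0)&(P[:,2]<z1)]
for nm,a in dict(carton=(360,440,260,320,45,65),wall=(230,280,225,305,110,140),front=(215,265,225,290,120,141),back=(215,265,225,290,142,165),adA=(290,330,280,330,60,120)).items():
    P=sels(*a);print('s',nm,len(P),P.mean(0).round(1),P.min(0).round(),P.max(0).round(),rect(P))
a=cv2.resize(im[160:260,340:460],None,fx=4,fy=4,interpolation=2);b=cv2.resize(ims[220:320,180:290],None,fx=4,fy=4,interpolation=2)[:400,:320]
cv2.imwrite("pics/c.png",np.hstack([a[:, :480],b]))
E
```

```text
carton 1325 [568.4 200.4  53.8] [531. 128.  45.] [608. 273.  61.] ((569.3135375976562, 201.2360076904297), (141.4822235107422, 57.23057556152344), 79.8983154296875)
base 2391 [ 559.9 -223.6    7.9] [ 470. -346.    4.] [722. -77.  14.] ((595.3776245117188, -211.21035766601562), (258.0905456542969, 253.3707275390625), 87.23026275634766)
wall 212 [ 582.7 -134.2  129.5] [ 526. -154.  110.] [ 651. -115.  139.] ((585.5308227539062, -144.5495147705078), (30.265443801879883, 127.57481384277344), 75.63899230957031)
front 446 [ 578.9 -162.3  134.8] [ 529. -201.  120.] [ 647. -117.  141.] ((580.0468139648438, -162.04022216796875), (66.87841796875, 121.04695892333984), 75.63153839111328)
back 345 [ 583.7 -151.5  156.9] [ 558. -197.  142.] [ 612. -131.  163.] ((582.4284057617188, -164.82919311523438), (58.49100875854492, 51.608482360839844), 75.21397399902344)
bench 1992 [506.   75.1   0. ] [379.  48.  -7.] [638. 101.   9.] ((508.61981201171875, 75.58818054199219), (49.55621337890625, 257.4891662597656), 88.6722412109375)
adA 492 [643.5   1.8  71.3] [615. -27.  61.] [675.  32. 103.] ((645.0046997
[... 564 characters left out ...]
7958984)
s wall 585 [ 593.9 -146.1  128. ] [ 526. -194.  110.] [ 654. -114.  140.] ((582.4982299804688, -160.89915466308594), (69.8182144165039, 131.8114471435547), 76.05461120605469)
s front 478 [ 596.6 -156.1  132.8] [ 545. -199.  120.] [ 654. -119.  141.] ((592.3184814453125, -163.3436279296875), (69.57111358642578, 111.05329132080078), 76.55371856689453)
s back 383 [ 591.  -149.6  156. ] [ 559. -190.  142.] [ 616. -130.  163.] ((584.3402099609375, -160.66307067871094), (55.17729949951172, 52.98534393310547), 72.8029556274414)
s adA 581 [650.7   3.8  71.5] [616. -28.  60.] [680.  33. 103.] ((648.1017456054688, 3.0998573303222656), (62.26530456542969, 59.83137512207031), 12.52255630493164)
```

View pics/c.png

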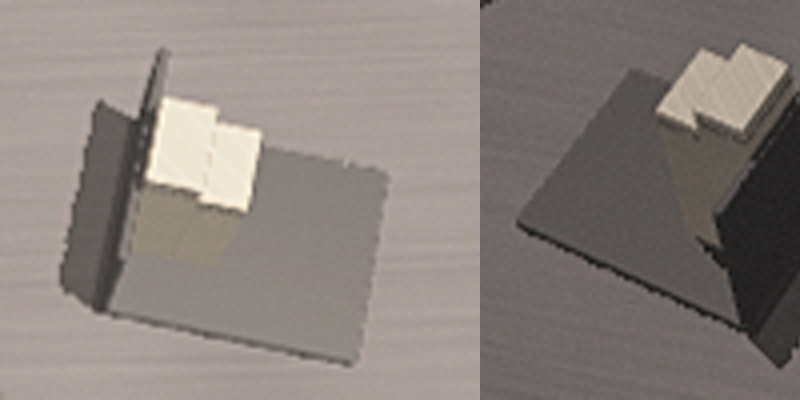

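The crop shows the taller back carton's top at (185,145) against the wall and the front carton's top at (232,165). The row axis tilts slightly. The plan is to grip across the 56 mm width with the tool tilted 45°, then turn 90° so that it is tilted 45° the other way when placing.

```bash
cat > plan.py <<'E'
from h import *
from scipy.spatial.transform import Rotation as Ro
def Rs(): return Ro.from_euler("xyz",manip.read_state()["eef_rot"]).as_matrix()
def pose(phi,tilt,flip=1):
    """tool x: down, tilted by tilt toward horizontal heading phi (deg); jaws z perpendicular"""
    h=np.array([np.cos(np.radians(phi)),np.sin(np.radians(phi)),0]);t=np.radians(tilt)
    x=h*np.sin(t)-np.array([0,0,np.cos(t)]);z=flip*np.cross(h,[0,0,1.]);return np.stack([x,np.cross(z,x),z],1)
def rot(R): return np.degrees((Ro.from_matrix(R@Rs().T)).as_rotvec()).round(2)
E
python3 - <<'E'
from plan import *
R0=Rs();print(R0.round(3));q=manip.read_state()["joints"]
f=lambda q:(Ro.from_euler("z",q[0])*Ro.from_euler("y",q[1]+q[2])*Ro.from_euler("z",q[3])*Ro.from_euler("y",q[4])*Ro.from_euler("z",q[5])).as_matrix()
C=f(q).T@R0;print(C.round(2))
for nm,ph,az in(("pick",259.85,.4),("place",75.6,-.6)):
  for fl in(1,-1):
    for a in(1.6,2.0):
      M=(Ro.from_euler("z",az)*Ro.from_euler("y",a)).as_matrix().T@pose(ph,45*1,fl)@C.T
      e=Ro.from_matrix(M).as_euler("ZYZ");print(nm,fl,a,e.round(2),rot(pose(ph,45,fl)))
for n in("top","scene"):
  W=cloud(n,np.load(f"pics/{n}0.npy")).reshape(-1,3);W=W[np.isfinite(W).all(1)]
  for th in(75.6,):
    u=np.array([np.cos(np.radians(th)),np.sin(np.radians(th))]);v=np.array([-u[1],u[0]])
    P=W[(abs(W[:,0]-580)<130)&(abs(W[:,1]+210)<130)]
    s=P[:,:2]@u;t=P[:,:2]@v;z=P[:,2]
    def pr(nm,m): print(n,nm,m.sum(),"s",np.percentile(s[m],[0,1,50,99,100]).round(1),"t",np.percentile(t[m],[0,1,50,99,100]).round(1),"z",np.median(z[m]).round(1))
    pr("base",(z>4)&(z<14)&(abs(s+60)<130)&(abs(t+610)<90));pr("front top",(z>134)&(z<143));pr("back top",(z>152)&(z<164));pr("wall",(z>120)&(z<134))
    m=(z>134)&(z<143);print(cv2.minAreaRect(P[m][:,:2].astype(np.float32)),np.histogram(s[m],12))
W=cloud("top",np.load("pics/top0.npy"))
for nm,u0,u1,v0,v1 in(("buckB",470,545,175,235),("adB",465,520,250,290),("buckA",95,160,270,320),("pink1",190,250,140,198),("pink2",180,250,258,316)):
    P=W[v0:v1,u0:u1].reshape(-1,3);P=P[P[:,2]>15];print(nm,P.min(0).round(),P.max(0).round())
E
```

```text
[[-0.    -0.909  0.416]
 [-0.001  0.416  0.909]
 [-1.     0.    -0.001]]
[[-0.  0. -1.]
 [ 0.  1.  0.]
 [ 1. -0. -0.]]
pick 1 1.6 [-0.69  1.94 -2.69] [-23.86  45.69  98.32]
pick 1 2.0 [-0.64  1.63 -2.44] [-23.86  45.69  98.32]
pick -1 1.6 [-0.69  1.94  0.45] [-42.74 -22.45 -71.4 ]
pick -1 2.0 [-0.64  1.63  0.7 ] [-42.74 -22.45 -71.4 ]
place 1 1.6 [ 0.75  1.79 -0.27] [ 43.96  20.91 -75.43]
place 1 2.0 [ 0.73  1.5  -0.54] [ 43.96  20.91 -75.43]
place -1 1.6 [0.75 1.79 2.87] [ 22.02 -45.99  94.42]
place -1 2.0 [0.73 1.5  2.6 ] [ 22.02 -45.99  94.42]
top base 2290 s [-180.5 -149.3  -86.5   40.9   69.2] t [-699.9 -677.1 -586.1 -538.9 -520. ] z 8.0
top front top 288 s [-46.1 -45.8 -30.3  19.9  20.2] t [-662.8 -646.6 -602.2 -558.8 -541.6] z 137.6
top back top 315 s [-18.  -17.6  -1.6  14.   14.2] t [-630.9 -629.9 -604.2 -580.4 -579.8] z 157.8
top wall 179 s [-45.8 -43.8  16.6  20.7  20.8] t [-666.9 -666.  -582.9 -540.  -539.4] z 131.1
((580.0731201171875, -162.33786010742188), (66.3148193359375, 121.24546813964844), 75.63153839111328) (array([50, 51, 49, 47, 44,  3,  3,  2,  4,  2,  4, 29])
[... 492 characters left out ...]
-580.7 -580.1] z 158.2
scene wall 283 s [-43.7 -42.   19.8  23.3  24.1] t [-669.3 -668.8 -628.4 -545.9 -539.4] z 129.2
((583.0308227539062, -161.54598999023438), (68.99427032470703, 122.6058578491211), 74.61881256103516) (array([38, 46, 44, 23,  4,  6,  4,  5,  7,  2, 40, 41]), array([-45.91656429, -40.12316684, -34.3297694 , -28.53637195,
       -22.7429745 , -16.94957705, -11.15617961,  -5.36278216,
         0.43061529,   6.22401274,  12.01741019,  17.81080763,
        23.60420508]))
buckB [ 530. -517.   15.] [ 618. -429.  110.]
adB [ 391. -449.   16.] [ 452. -387.  103.]
buckA [349. 404.  15.] [436. 493. 111.]
pink1 [651. 187.  16.] [789. 320.  30.]
pink2 [353. 184.  15.] [469. 330.  30.]
```

Call:
{"api": "jog_arm", "payload": {"moves": [[[31,-26,0,-3.9,-2,-6.5],[31,-26,0,-3.9,-2,-6.5],[31,-26,0,-3.9,-2,-6.5],[31,-26,0,-3.9,-2,-6.5],[31,-26,0,-3.9,-2,-6.5]]], "gripper": 0.7, "squeeze": 30}}

```text
clock: 0.6
eef_pos: [385.2, 366.3, 194.3]
eef_rot: [-1.948, 1.181, -1.395]
wrist_force: [-0.7, 0.1, -0.1]
finger_gap: 79.9
```

Call:
{"api": "jog_arm", "payload": {"moves": [[[31,-26,0,-3.9,-2,-6.5],[31,-26,0,-3.9,-2,-6.5],[31,-26,0,-3.9,-2,-6.5],[31,-26,0,-3.9,-2,-6.5],[31,-26,0,-3.9,-2,-6.5]]]}}

```text
clock: 1.1
eef_pos: [544.7, 231.0, 193.9]
eef_rot: [-1.627, 0.823, -1.716]
wrist_force: [0.1, 0.1, 0.7]
finger_gap: 80.0
```

```bash
cat > chk.py <<'E'
import sys
from plan import *
ph,ti,fl,*t=map(float,sys.argv[1:])
s=manip.read_state();print(s["clock"],s["eef_pos"].round(1),s["joints"].round(2),"F",s["wrist_force"].round(1),"gap",s["finger_gap"].round(1))
print("dpos",(np.array(t)-s["eef_pos"]).round(1),"drot",rot(pose(ph,ti,fl)))
E
python3 chk.py 259.85 45 -1 572.6 216.3 120
```

```text
Traceback (most recent call last):
  File "chk.py", line 4, in <module>
    s=manip.read_state();print(s["clock"],s["eef_pos"].round(1),s["joints"].round(2),"F",s["wrist_force"].round(1),"gap",s["finger_gap"].round(1))
                                                                                                                         ^^^^^^^^^^^^^^^^^^^^^
AttributeError: 'float' object has no attribute 'round'
```

```bash
sed -i 's/s\["finger_gap"\].round(1)/round(s["finger_gap"],1)/' chk.py
python3 chk.py 259.85 45 -1 572.6 216.3 130
python3 - <<'E'
from h import *
p=manip.camera_params("wrist");im,d=manip.camera("wrist");cv2.imwrite("pics/w1.png",im)
W=cloud("wrist",d,p).reshape(-1,3);W=W[np.isfinite(W).all(1)]
m=(abs(W[:,0]-570)<70)&(abs(W[:,1]-201)<95)&(abs(W[:,2]-54)<4);print(m.sum(),rect(W[m]),np.median(W[m][:,2]))
E
```

```text
1.1 [544.7 231.  193.9] [ 0.58  0.73  1.07 -0.56  1.85  0.65] F [0.1 0.1 0.7] gap 80.0
dpos [ 27.9 -14.7 -63.9] drot [-2.47 -1.86 -4.12]
8744 ((570.8704833984375, 201.39480590820312), (141.3451690673828, 57.15131759643555), 80.37102508544922) 55.2922425799205
```

View pics/w1.png

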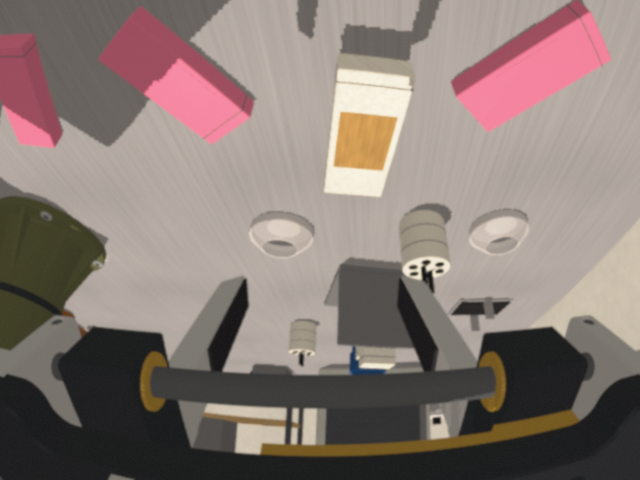

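The wrist view shows the carton at (370,130) with its label up and clear room on both sides. All three cameras agree on its pose.

Call:
{"api": "jog_arm", "payload": {"moves": [[[28.6,-14.8,-30,-2.5,-1.9,-4.0],[0,0,-40,0,0,0],[0,0,0,0,0,0]]]}}

```text
clock: 1.45
eef_pos: [578.2, 208.5, 117.5]
eef_rot: [-1.568, 0.774, -1.763]
wrist_force: [-0.5, -0.2, -0.6]
finger_gap: 80.0
```

```bash
python3 chk.py 260.2 45 -1 573.3 216.2 48
```

```text
1.45 [578.2 208.5 117.5] [ 0.53  0.87  1.02 -0.58  1.8   0.75] F [-0.5 -0.2 -0.6] gap 80.0
dpos [ -4.9   7.7 -69.5] drot [0.64 0.01 1.34]
```

Call:
{"api": "jog_arm", "payload": {"moves": [[[-4.9,7.7,-25,0.6,0,1.3],[0,0,-25,0,0,0],[0,0,-10,0,0,0],[0,0,0,0,0,0]]]}}

```text
clock: 1.85
eef_pos: [573.8, 217.8, 61.5]
eef_rot: [-1.567, 0.787, -1.737]
wrist_force: [0.0, -0.1, 0.7]
finger_gap: 80.0
```

```bash
python3 chk.py 260.2 45 -1 573.3 216.2 48
```

```text
1.85 [573.8 217.8  61.5] [ 0.55  0.93  1.05 -0.57  1.71  0.8 ] F [ 0.  -0.1  0.7] gap 80.0
dpos [ -0.5  -1.6 -13.5] drot [-0.09  0.16 -0.13]
```

Call:
{"api": "jog_arm", "payload": {"moves": [[[-0.5,-1.6,-10,0,0,0],[0,0,-3,0,0,0],[0,0,0,0,0,0]]]}}

```text
clock: 2.15
eef_pos: [574.4, 217.0, 51.7]
eef_rot: [-1.562, 0.79, -1.732]
wrist_force: [0.3, -0.1, -0.2]
finger_gap: 80.1
```

Call:
{"api": "jog_arm", "payload": {"moves": [[[0,0,0,0,0,0],[0,0,0,0,0,0],[0,0,0,0,0,0],[0,0,0,0,0,0],[0,0,0,0,0,0]]], "gripper": -1, "squeeze": 30}}

```text
clock: 2.65
eef_pos: [575.0, 217.3, 53.5]
eef_rot: [-1.559, 0.792, -1.731]
wrist_force: [-0.3, -0.1, -0.2]
finger_gap: 43.4
```

```bash
python3 chk.py 260.2 45 -1 573.3 216.2 48
```

```text
2.65 [575.  217.3  53.5] [ 0.55  0.93  1.06 -0.57  1.7   0.81] F [-0.3 -0.1 -0.2] gap 43.4
dpos [-1.7 -1.1 -5.5] drot [-0.28  0.53 -0.16]
```

```bash
python3 - <<'E'
from h import *
im,d=manip.camera("scene");im2,d2=manip.camera("wrist");s=manip.read_state();print(s["finger_gap"],s["eef_pos"],s["clock"])
cv2.imwrite("pics/s2.png",np.hstack([cv2.resize(im[200:350,340:540],(400,300),interpolation=2),cv2.resize(im2,(400,300))]))
E
```

```text
35.6552181149378 [575.02711656 217.21711233  53.3714859 ] 2.75
```

View pics/s2.png

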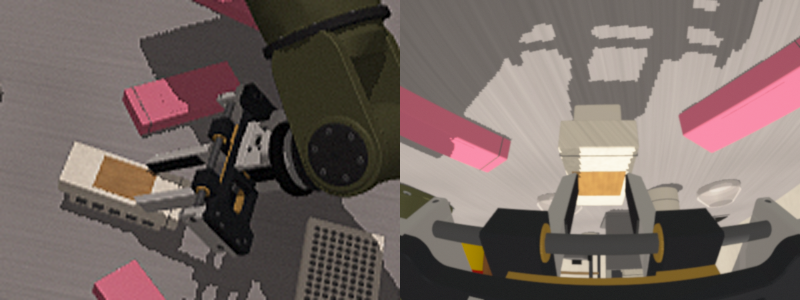

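The picture shows the fingers lying over the carton's top with the label between them, not flanking its sides. I'll open and measure where the tips really are.

Call:
{"api": "jog_arm", "payload": {"moves": [[[0,0,0,0,0,0],[0,0,0,0,0,0],[0,0,0,0,0,0],[0,0,0,0,0,0]]], "gripper": 0.7}}

```text
clock: 3.15
eef_pos: [575.0, 217.2, 53.3]
eef_rot: [-1.559, 0.792, -1.731]
wrist_force: [-1.0, 0.2, 0.0]
finger_gap: 64.0
```

```bash
python3 - <<'E'
from h import *
from plan import *
print(manip.tcp_to_tips)
s=manip.read_state();print(s["finger_gap"],s["eef_pos"],s["clock"],s["wrist_force"])
p=manip.camera_params("wrist");im,d=manip.camera("wrist")
W=cloud("wrist",d,p);T=(W-s["eef_pos"])@Rs()
c=-cv2.Rodrigues(p["rvec"])[0].T@p["tvec"];print("cam in tool",((c-s["eef_pos"])@Rs()).round(1))
m=(abs(T[...,2])>25)&(abs(T[...,2])<60)&(abs(T[...,1])<14)&(T[...,0]>-70)&(T[...,0]<40)
f=T[m];print(m.sum())
for sg in(-1,1):
    g=f[f[:,2]*sg>0]; print(sg,np.percentile(g[:,0],[1,50,90,99]).round(1),np.percentile(g[:,1],[5,50,95]).round(1),np.percentile(g[:,2],[5,50,95]).round(1))
P=W.reshape(-1,3);m=(abs(P[:,0]-570)<60)&(abs(P[:,1]-201)<95)&(abs(P[:,2]-52)<8);print(m.sum(),rect(P[m]),np.median(P[m][:,2]))
im2,d2=manip.camera("scene");W=cloud("scene",d2)
T=(W-s["eef_pos"])@Rs()
m=(abs(T[...,2])>30)&(abs(T[...,2])<65)&(abs(T[...,1])<20)&(T[...,0]>-70)&(T[...,0]<40);
print(np.histogram(T[m][:,0],np.arange(-70,41,10)), np.percentile(W[m][:,2],[0,5,50]))
cv2.imwrite("pics/s3.png",np.hstack([cv2.resize(im2[220:330,350:490],None,fx=3,fy=3,interpolation=2)[:330,:400],cv2.resize(im[200:420,170:470],(400,330))]))
E
```

```text
19.0
63.98916459748687 [575.01132208 217.20926969  53.28905676] 3.15 [-0.98097579  0.15053322  0.01961039]
cam in tool [-189.8   78.1    0.7]
4987
-1 [-69.6 -45.6 -14.8   6.5] [-7.8  7.3  8.3] [-41.8 -32.5 -27.5]
1 [-69.6 -47.2 -20.1  -2.8] [-7.8  7.3  8.2] [32.5 34.4 43.4]
12142 ((571.5524291992188, 202.65676879882812), (140.03744506835938, 81.25154113769531), 80.0990219116211) 55.153881470225556
(array([68, 73, 68, 64, 64, 32,  1,  0,  0,  0,  0]), array([-70, -60, -50, -40, -30, -20, -10,   0,  10,  20,  30,  40])) [59.30053345 66.3195738  86.98104173]
```

View pics/s3.png

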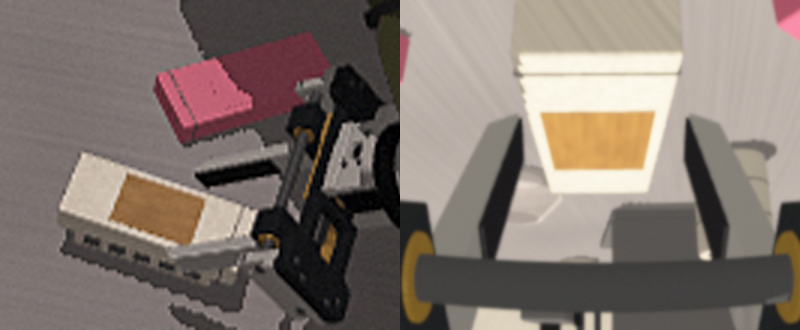

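The left crop shows the finger tips ending short of the carton's sides. The depth data puts them about 12-15 mm behind the reported TCP rather than 19 mm ahead. I'll refine that.

```bash
python3 - <<'E'
from plan import *
s=manip.read_state()
for n in("scene","wrist","top"):
    p=manip.camera_params(n);im,d=manip.camera(n);W=cloud(n,d,p);T=(W-s["eef_pos"])@Rs()
    for sg in(-1,1):
        z=T[...,2]*sg
        m=(z>29)&(z<50)&(abs(T[...,1])<14)&(T[...,0]>-130)&(T[...,0]<25)&(W[...,2]>57)
        print(n,sg,np.histogram(T[m][:,0],np.arange(-30,22,3))[0],T[m].max(0).round(1))
    m=(abs(T[...,2])<80)&(abs(T[...,1])<40)&(T[...,0]<-50)&(T[...,0]>-160)&((abs(T[...,2])>62)|(abs(T[...,1])>16))
    print("body",np.histogram(T[m][:,0],np.arange(-160,-49,10))[0])
E
```

```text
scene -1 [10 12  7 13  9  6  2  0  0  0  0  0  0  0  0  0  0] [ -9.5   9.8 -31.5]
scene 1 [9 8 9 9 2 1 1 0 0 0 0 0 0 0 0 0 0] [-11.2  10.3  50. ]
body [408 350 181 305 110  18   0   0   0   0   0]
wrist -1 [102  97  93  88  79  57  21   0   0   0   0   0   0   0   0   0   0] [ -9.5  14.  -36.5]
wrist 1 [99 90 87 92 71 64 21  0  0  0  0  0  0  0  0  0  0] [-10.1  14.   50. ]
body [ 7189 20938 14371 21179  4686   164     0     0     0     0     0]
top -1 [4 5 8 2 5 3 0 0 0 0 0 0 0 0 0 0 0] [-13.   -6.3 -39.3]
top 1 [6 8 7 7 5 7 3 0 0 0 0 0 0 0 0 0 0] [-9.9 13.  50. ]
body [231 382 191 287 156  11   0   0   0   0   0]
```

The tips sit about 30 mm further back than nominal, and so does the body. I'll use the real grasp point, which is eef − 30 mm along the tool axis.

Call:
{"api": "jog_arm", "payload": {"moves": [[[0,0,0,0,0,0],[0,0,0,0,0,0],[-1.8,-7.3,-9,-0.3,0.5,-0.2],[-1.8,-7.3,-9,0,0,0],[0,0,0,0,0,0]]], "gripper": 0.7}}

```text
clock: 3.9
eef_pos: [570.8, 201.1, 33.3]
eef_rot: [-1.572, 0.784, -1.744]
wrist_force: [-0.8, 0.1, -0.1]
finger_gap: 79.5
```

```bash
cat > chk.py <<'E'
import sys
from plan import *
ph,ti,fl,*t=map(float,sys.argv[1:])
s=manip.read_state();G=s["eef_pos"]-30*Rs()[:,0];P=pose(ph,ti,fl)
print(round(s["clock"],2),"G",G.round(1),s["joints"].round(2),"F",s["wrist_force"].round(1),"gap",round(s["finger_gap"],1))
print("d eef",(np.array(t)+30*P[:,0]-s["eef_pos"]).round(1),"drot",rot(P))
E
python3 chk.py 260.2 45 -1 573.3 216.2 48
```

```text
3.9 G [574.5 222.   54.5] [ 0.53  0.94  1.1  -0.57  1.66  0.82] F [-0.8  0.1 -0.1] gap 79.5
d eef [-1.1 -5.8 -6.5] drot [ 0.07 -0.07  0.06]
```

Call:
{"api": "jog_arm", "payload": {"moves": [[[-1.1,-5.8,-6.5,0,0,0],[0,0,-1,0,0,0],[0,0,0,0,0,0]]]}}

```text
clock: 4.2
eef_pos: [569.5, 194.3, 24.8]
eef_rot: [-1.573, 0.784, -1.745]
wrist_force: [0.1, -0.4, 0.5]
finger_gap: 79.7
```

Call:
{"api": "jog_arm", "payload": {"moves": [[[0,0,0,0,0,0],[0,0,0,0,0,0],[0,0,0,0,0,0],[0,0,0,0,0,0]]], "gripper": -1, "squeeze": 30}}

```text
clock: 4.6
eef_pos: [569.7, 194.8, 25.3]
eef_rot: [-1.572, 0.784, -1.744]
wrist_force: [0.0, -0.3, -1.1]
finger_gap: 55.9
```

Call:
{"api": "jog_arm", "payload": {"moves": [[[0,0,0,0,0,0],[0,0,0,0,0,0],[0,0,0,0,0,0]]]}}

```text
clock: 4.9
eef_pos: [569.8, 194.8, 25.3]
eef_rot: [-1.572, 0.784, -1.744]
wrist_force: [0.1, -0.2, -0.4]
finger_gap: 55.6
```

```bash
python3 chk.py 260.2 45 -1 573.3 216.2 48
```

```text
4.9 G [573.4 215.8  46.5] [ 0.52  0.94  1.12 -0.58  1.64  0.82] F [ 0.1 -0.2 -0.4] gap 55.6
d eef [-0.1  0.5  1.5] drot [ 0.05 -0.04  0.06]
```

Call:
{"api": "jog_arm", "payload": {"moves": [[[0,0,20,0,0,0],[0,0,40,0,0,0],[0,0,45,0,0,0],[0,0,45,0,0,0],[0,0,40,0,0,0]]]}}

```text
clock: 5.4
eef_pos: [566.3, 193.5, 221.1]
eef_rot: [-1.583, 0.78, -1.752]
wrist_force: [0.5, -0.5, -0.9]
finger_gap: 55.6
```

```bash
python3 - <<'E'
from plan import *
for n in("top","scene"):
  W=cloud(n,np.load(f"pics/{n}0.npy")).reshape(-1,3);W=W[np.isfinite(W).all(1)]
  u=np.array([np.cos(np.radians(75.6)),np.sin(np.radians(75.6))]);v=np.array([-u[1],u[0]])
  s=W[:,:2]@u;t=W[:,:2]@v;z=W[:,2]
  for nm,m in(("front",(z>134)&(z<143)&(s<-20)&(s>-60)&(abs(t+606)<45)),("back",(z>153)&(z<164)&(abs(s)<30)&(abs(t+606)<45))):
    k=m.nonzero()[0]; 
    print(n,nm,len(k),"s",s[k].min().round(1),s[k].max().round(1),"t",t[k].min().round(1),t[k].max().round(1),rect(W[k]))
E
python3 chk.py 75.6 45 1 560 -225 250
```

```text
top front 234 s -46.1 -20.2 t -629.6 -580.5 ((577.818115234375, -182.59449768066406), (25.949573516845703, 49.06531524658203), 75.63153839111328)
top back 312 s -18.0 14.2 t -630.9 -579.8 ((585.8302612304688, -152.4023895263672), (32.23444366455078, 51.07160949707031), 75.7863998413086)
scene front 154 s -45.9 -20.9 t -630.7 -581.0 ((578.2811279296875, -184.46055603027344), (22.98529624938965, 50.27265167236328), 81.99027252197266)
scene back 296 s -17.0 16.2 t -632.9 -580.1 ((587.345947265625, -151.30572509765625), (33.18244552612305, 52.7306022644043), 76.20651245117188)
5.4 G [570.2 214.5 242.2] [ 0.52  0.73  1.01 -0.61  1.91  0.64] F [ 0.5 -0.5 -0.9] gap 55.6
d eef [  -1.1 -397.9    7.7] drot [ 88.22 -19.39  -3.94]
```

Call:
{"api": "jog_arm", "payload": {"moves": [[[0,-34,12,7.4,-1.6,-0.3],[0,-34,12,7.4,-1.6,-0.3],[0,-34,12,7.4,-1.6,-0.3],[0,-34,12,7.4,-1.6,-0.3],[0,-34,0,7.4,-1.6,-0.3]]]}}

```text
clock: 5.9
eef_pos: [565.4, 25.2, 283.2]
eef_rot: [-1.276, 1.462, -1.47]
wrist_force: [1.3, -0.4, -2.0]
finger_gap: 55.8
```

```bash
python3 chk.py 75.7 45 1 564.6 -235 290
```

```text
5.9 G [565.1  28.5 313. ] [ 0.03  0.29  1.34 -0.11  1.51  0.23] F [ 1.3 -0.4 -2. ] gap 55.8
d eef [   4.4 -239.7  -14.4] drot [50.12 -9.52 -2.25]
```

Call:
{"api": "jog_arm", "payload": {"moves": [[[0,-40,0,8.3,-1.6,-0.4],[0,-40,0,8.3,-1.6,-0.4],[1,-40,0,8.3,-1.6,-0.4],[1,-40,0,8.3,-1.6,-0.4],[1,-40,0,8.3,-1.6,-0.4]]]}}

```text
clock: 6.4
eef_pos: [565.9, -181.8, 298.9]
eef_rot: [1.502, 0.926, 1.267]
wrist_force: [1.4, -0.1, -1.6]
finger_gap: 55.7
```

```bash
python3 chk.py 75.7 45 1 564.6 -235 240
```

```text
6.4 G [ 560.5 -199.   322.9] [-0.65  0.43  1.24  0.61  1.7  -0.4 ] F [ 1.4 -0.1 -1.6] gap 55.7
d eef [  4.  -32.7 -80.1] drot [8.47 0.29 0.1 ]
```

Call:
{"api": "jog_arm", "payload": {"moves": [[[2,-20,-5,4.2,0.1,0],[2,-14,-10,4.2,0.1,0],[0,0,-35,0,0,0],[0,0,-30,0,0,0],[0,0,0,0,0,0]]]}}

```text
clock: 6.9
eef_pos: [565.5, -226.7, 220.3]
eef_rot: [1.562, 0.778, 1.307]
wrist_force: [-0.7, -0.1, -1.9]
finger_gap: 56.0
```

```bash
python3 chk.py 75.7 45 1 564.6 -235 180
```

```text
6.9 G [ 559.9 -247.4  241.4] [-0.74  0.6   1.23  0.69  1.71 -0.53] F [-0.7 -0.1 -1.9] gap 56.0
d eef [  4.4  12.3 -61.5] drot [-0.29  0.46  0.47]
```

Call:
{"api": "jog_arm", "payload": {"moves": [[[4.4,10,-20,-0.3,0.5,0.5],[0,0,-30,0,0,0],[0,0,-10,0,0,0],[0,0,0,0,0,0]]]}}

```text
clock: 7.3
eef_pos: [571.2, -216.9, 168.4]
eef_rot: [1.557, 0.791, 1.316]
wrist_force: [0.1, 0.2, -2.0]
finger_gap: 55.8
```

```bash
python3 chk.py 75.7 45 1 564.6 -235 93
python3 - <<'E'
from plan import *
s=manip.read_state();u=np.array([np.cos(np.radians(75.7)),np.sin(np.radians(75.7))]);v=np.array([-u[1],u[0]])
G=s["eef_pos"]-30*Rs()[:,0];print("G s,t",G[:2]@u,G[:2]@v)
ims=[]
for n in("scene","top","wrist"):
    p=manip.camera_params(n);im,d=manip.camera(n);W=cloud(n,d,p);ims.append(im);np.save(f"pics/{n}5.npy",d)
    S=W[...,:2]@u;T=W[...,:2]@v;z=W[...,2]
    m=(abs(T+606)<40)&(S>-120)&(S<-48)&(z>60)&(z<245)&(im.min(-1)>70)
    print(n,m.sum(),[np.percentile(a[m],[1,10,50,90,99]).round(1) for a in(S,T,z)])
cv2.imwrite("pics/p5.png",np.hstack([cv2.resize(ims[0][180:330,150:350],(400,300),interpolation=2),cv2.resize(ims[2],(400,300))]))
E
```

```text
7.3 G [ 565.9 -237.4  189.7] [-0.72  0.64  1.28  0.68  1.62 -0.59] F [ 0.1  0.2 -2. ] gap 55.8
d eef [ -1.4   2.5 -96.6] drot [ 0.44  0.48 -0.27]
G s,t -90.23974959078173 -606.9864149726286
scene 863 [array([-118.8, -100. ,  -76. ,  -73.4,  -72.2]), array([-645.7, -640.3, -628.7, -582.8, -569.4]), array([109.1, 121.5, 207.2, 240.2, 244.8])]
top 603 [array([-119.4, -112.8,  -86.2,  -75.1,  -74.3]), array([-644.7, -634.2, -579.4, -567.6, -566.4]), array([110.8, 131.3, 209. , 239.6, 244.8])]
wrist 9306 [array([-119.2, -111.3,  -99.5,  -98.8,  -88. ]), array([-645.2, -638.7, -606.8, -574.9, -568.7]), array([114. , 143.3, 221.6, 239.7, 244.5])]
```

View pics/p5.png

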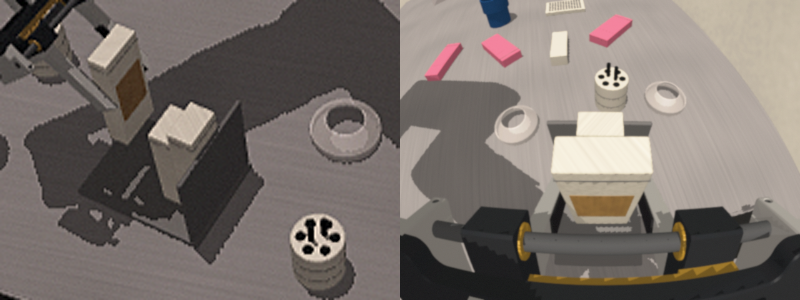

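The carton is upright in the hand, shown at (120,85) on the left and (600,180) on the right, in front of the two standing cartons and lined up with them. I'll check tilt, yaw and offsets numerically.

```bash
cat > fit.py <<'E'
from plan import *
u=np.array([np.cos(np.radians(75.7)),np.sin(np.radians(75.7))]);v=np.array([-u[1],u[0]])
def ST(n,f=None,p=None,d=None):
    if d is None: d=np.load(f)
    W=cloud(n,d,p).reshape(-1,3);W=W[np.isfinite(W).all(1)]
    return np.stack([W[:,:2]@u,W[:,:2]@v,W[:,2]],1)
def plane(P,nm):  # s = a + b t + c z
    for _ in range(4):
        c=P.mean(0);A=np.c_[np.ones(len(P)),P[:,1]-c[1],P[:,2]-c[2]];k=np.linalg.lstsq(A,P[:,0],rcond=None)[0];r=P[:,0]-A@k;P=P[abs(r)<max(1,2*r.std())]
    print(nm,len(P),"s at centre %.1f (z %.0f) yaw %.2f lean %.2f deg rms %.2f"%(k[0],c[2],np.degrees(k[1]),np.degrees(k[2]),r.std()))
E
python3 - <<'E'
from fit import *
p=manip.camera_params("wrist")
P=ST("wrist","pics/wrist5.npy",p);m=(abs(P[:,0]+99)<4)&(abs(P[:,1]+606)<24)&(P[:,2]>120)&(P[:,2]<242);plane(P[m],"hand near face")
m=(P[:,2]>241)&(P[:,2]<252)&(abs(P[:,0]+87)<20)&(abs(P[:,1]+606)<45);print("w top",np.median(P[m][:,2]),P[m].min(0),P[m].max(0))
for n in("scene","top"):
  P=ST(n,f"pics/{n}5.npy");m=(abs(P[:,0]+74)<4)&(abs(P[:,1]+606)<24)&(P[:,2]>115)&(P[:,2]<240)
  if m.sum()>20: plane(P[m],n+" far face")
  m=(P[:,2]>240)&(P[:,2]<252)&(abs(P[:,0]+87)<20)&(abs(P[:,1]+606)<45);print(n,"top",np.median(P[m][:,2]),P[m].min(0).round(1),P[m].max(0).round(1),rect(P[m]))
P=ST("wrist","pics/wrist5.npy",p);m=(P[:,2]>134)&(P[:,2]<143)&(abs(P[:,0]+33)<13)&(abs(P[:,1]+606)<45);print("w front carton top",P[m].min(0).round(1),P[m].max(0).round(1))
E
```

```text
hand near face 7468 s at centre -99.7 (z 200) yaw -0.14 lean 0.49 deg rms 0.27
w top 247.6274521441602 [-100.04297898 -635.66990632  241.00093195] [ -75.06013806 -579.59662345  250.08721529]
scene far face 510 s at centre -74.2 (z 180) yaw -0.16 lean 0.24 deg rms 0.86
scene top 246.0321772191985 [ -98.8 -636.9  240. ] [ -71.1 -578.7  250.3] ((-84.95932006835938, -607.9146728515625), (57.672786712646484, 26.763595581054688), 87.90637969970703)
top far face 172 s at centre -75.2 (z 182) yaw -0.38 lean 0.24 deg rms 0.31
top top 246.54267158444077 [ -99.2 -634.3  240.2] [ -74.2 -576.6  250.9] ((-86.50196838378906, -605.4903564453125), (24.852214813232422, 57.618934631347656), 0.6388654708862305)Traceback (most recent call last):
  File "<stdin>", line 9, in <module>
    return umr_minimum(a, axis, None, out, keepdims, initial, where)
ValueError: zero-size array to reduction operation minimum which has no identity
```

```bash
python3 chk.py 75.7 45 1 568.7 -219.3 100
```

```text
7.45 G [ 566.1 -237.8  190.5] [-0.72  0.64  1.28  0.68  1.62 -0.59] F [ 0.  -0.5 -1.5] gap 55.8
d eef [  2.5  18.7 -90.4] drot [ 0.51  0.56 -0.24]
```

Call:
{"api": "jog_arm", "payload": {"moves": [[[0,5,-20,0.5,0.5,-0.2],[1,5,-30,0,0,0],[0,3,-20,0,0,0],[0,0,-5,0,0,0],[0,0,0,0,0,0]]]}}

```text
clock: 7.95
eef_pos: [572.8, -203.7, 92.3]
eef_rot: [1.567, 0.786, 1.318]
wrist_force: [-0.6, -0.4, -1.7]
finger_gap: 55.4
```

```bash
python3 chk.py 75.7 45 1 568.7 -219.3 96
```

```text
7.95 G [ 567.5 -224.2  113.5] [-0.7   0.72  1.34  0.69  1.51 -0.66] F [-0.6 -0.4 -1.7] gap 55.4
d eef [  1.2   5.  -17.5] drot [0.09 0.15 0.02]
```

Call:
{"api": "jog_arm", "payload": {"moves": [[[1.2,5,-10,0.1,0.1,0],[0,0,-7,0,0,0],[0.7,3,0,0,0,0],[0,0,0,0,0,0]]]}}

```text
clock: 8.35
eef_pos: [575.5, -195.6, 75.7]
eef_rot: [1.566, 0.786, 1.317]
wrist_force: [0.2, -0.2, -2.2]
finger_gap: 55.7
```

```bash
cat > face.py <<'E'
from fit import *
s=manip.read_state();G=s["eef_pos"]-30*Rs()[:,0];print("G s,t,z",G[:2]@u,G[:2]@v,G[2],"F s,t,z",s["wrist_force"][:2]@u,s["wrist_force"][:2]@v,s["wrist_force"][2])
for n in("top","scene"):
    im,d=manip.camera(n);cv2.imwrite(f"pics/{n}6.png",im);P=ST(n,d=d);Q=P[(abs(P[:,1]+606)<30)]
    a=Q[(Q[:,2]>144)&(Q[:,2]<152)&(Q[:,0]<-40)&(Q[:,0]>-95)];b=Q[(Q[:,2]>132)&(Q[:,2]<141)&(Q[:,0]<-18)&(Q[:,0]>-52)];c=Q[(Q[:,2]>152)&(Q[:,0]>-30)&(Q[:,0]<25)&(Q[:,2]<164)]
    for nm,k in(("mine",a),("front",b),("back",c)):
        if len(k)>5: print(n,nm,len(k),k.min(0).round(1),k.max(0).round(1),np.median(k[:,2]).round(1))
E
python3 face.py;python3 chk.py 75.7 45 1 570.2 -213.5 94
```

```text
G s,t,z -68.63690052627453 -605.9018878968533 96.88437033551541 F s,t,z -0.0841150433480232 -0.27759897979522136 -2.1936132895172213
top mine 89 [ -77.5 -632.   144.3] [ -53.1 -576.7  152. ] 151.1
top front 234 [ -47.2 -630.   132.6] [ -20.1 -581.   141. ] 137.9
top back 318 [ -18.7 -630.7  152.3] [  13.2 -579.6  163.3] 158.0
scene mine 83 [ -76.7 -635.7  144.3] [ -50.7 -579.   151.9] 149.8
scene front 158 [ -51.9 -631.6  132.6] [ -19.6 -580.3  141. ] 137.6
scene back 304 [ -18.5 -632.2  152.1] [  15.9 -579.4  163.7] 158.0
8.45 G [ 570.1 -216.5   97. ] [-0.69  0.74  1.36  0.7   1.48 -0.67] F [ 0.5 -0.4 -2.1] gap 56.0
d eef [ 0.  3. -3.] drot [0.07 0.17 0.05]
```

Call:
{"api": "jog_arm", "payload": {"moves": [[[0.9,3.5,-1.5,0,0.1,0],[0.3,1,-1,0,0,0],[0,0,-0.5,0,0,0],[0,0,0,0,0,0]]]}}

```text
clock: 8.85
eef_pos: [577.0, -191.4, 73.3]
eef_rot: [1.567, 0.787, 1.317]
wrist_force: [-0.6, 0.7, -1.9]
finger_gap: 56.0
```

```bash
python3 face.py;python3 chk.py 75.7 45 1 571.5 -208.6 92
```

```text
G s,t,z -64.13405973607091 -606.3124173890766 94.58520924683125 F s,t,z 0.5596701661815873 0.7141848632997151 -1.9353627302901646
top mine 199 [ -73.5 -633.7  144.3] [ -48.8 -578.2  151.9] 150.1
top front 253 [ -51.8 -629.   132.2] [ -18.5 -577.9  141. ] 137.8
top back 317 [ -18.8 -630.8  152.1] [  13.2 -579.8  162.4] 158.0
scene mine 175 [ -73.4 -635.7  144. ] [ -45.2 -577.8  152. ] 150.0
scene front 187 [ -51.8 -634.7  132.6] [ -18.4 -581.4  141. ] 138.0
scene back 309 [ -19.1 -632.8  152.1] [  15.6 -580.2  163.6] 158.0
8.95 G [ 571.7 -212.    94.6] [-0.69  0.74  1.36  0.7   1.47 -0.67] F [-0.4 -0.5 -1.5] gap 56.0
d eef [-0.3  3.4 -2.6] drot [0.12 0.13 0.06]
```

Call:
{"api": "jog_arm", "payload": {"moves": [[[-0.7,0.2,-1,0.1,0.1,0],[0,0,-0.7,0,0,0],[0,0,0,0,0,0]]]}}

```text
clock: 9.25
eef_pos: [576.2, -191.4, 71.6]
eef_rot: [1.57, 0.786, 1.319]
wrist_force: [-0.3, -0.3, -1.3]
finger_gap: 56.1
```

```bash
python3 chk.py 75.7 45 1 571.5 -208.6 92; python3 chk.py 75.7 45 1 571.5 -208.6 92|head -1
```

```text
9.25 G [ 570.9 -211.9   92.8] [-0.69  0.74  1.36  0.7   1.47 -0.67] F [-0.3 -0.3 -1.3] gap 56.1
d eef [ 0.5  3.4 -0.8] drot [0.02 0.02 0.07]
9.25 G [ 570.9 -211.9   92.8] [-0.69  0.74  1.36  0.7   1.47 -0.67] F [-0.3 -0.3 -1.3] gap 56.1
```

Now forward in small steps, with the carton just above the base.

Call:
{"api": "jog_arm", "payload": {"moves": [[[0.3,1.2,0,0,0,0],[0.1,0.3,-0.3,0,0,0],[0,0,0,0,0,0]]]}}

```text
clock: 9.55
eef_pos: [576.7, -189.8, 71.2]
eef_rot: [1.57, 0.786, 1.319]
wrist_force: [0.5, -1.1, -1.3]
finger_gap: 55.8
```

```bash
python3 face.py; python3 - <<'E'
import cv2,numpy as np
a=cv2.imread("pics/top6.png")[165:245,350:440];b=cv2.imread("pics/scene6.png")[210:300,190:280]
cv2.imwrite("pics/p7.png",np.hstack([cv2.resize(a,(450,400),interpolation=2),cv2.resize(b,(350,400)[:2],interpolation=2)]))
E
```

```text
G s,t,z -62.681936077115225 -605.6311782139428 92.43626895693541 F s,t,z -0.8996386352166302 -0.7700525231344819 -1.2830487918976479
top mine 245 [ -71.4 -633.4  144.2] [ -47.6 -577.2  151.9] 148.7
top front 247 [ -51.8 -635.4  132.1] [ -18.3 -577.9  141. ] 137.8
top back 317 [ -19.  -631.1  152.1] [  13.3 -579.6  162.2] 158.0
scene mine 236 [ -71.1 -635.2  144.3] [ -45.  -577.3  152. ] 148.8
scene front 172 [ -49.  -634.6  132.3] [ -18.4 -579.2  140.9] 138.2
scene back 308 [ -19.6 -632.4  152.4] [  15.6 -580.3  163.6] 158.3
```

View pics/p7.png

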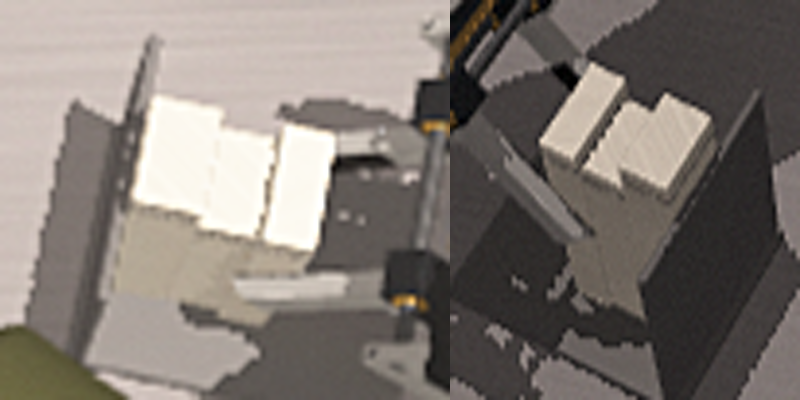

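The left crop shows my carton at (300,185), almost touching the front carton at (240,180), with the row in line. I'll nudge further.

Call:
{"api": "jog_arm", "payload": {"moves": [[[0.2,0.8,0,0,0,0],[0,0,0,0,0,0]]]}}

```text
clock: 9.85
eef_pos: [576.9, -189.2, 71.3]
eef_rot: [1.57, 0.786, 1.319]
wrist_force: [-0.3, -0.4, -2.7]
finger_gap: 55.8
```

```bash
python3 face.py
```

```text
G s,t,z -62.02821709845396 -605.6695251766599 92.49657789154037 F s,t,z -0.4380418910904728 0.17360577330569285 -2.7121594342921753
top mine 253 [ -71.3 -633.9  144.1] [ -46.5 -576.3  151.9] 148.5
top front 241 [ -51.6 -629.9  132.9] [ -18.3 -577.4  140.9] 137.9
top back 318 [ -18.8 -631.4  152. ] [  13.2 -579.5  162.5] 158.0
scene mine 226 [ -69.5 -635.2  144. ] [ -43.2 -578.   152. ] 148.9
scene front 176 [ -48.9 -635.1  132.1] [ -20.  -577.2  141. ] 137.9
scene back 307 [ -17.6 -632.4  152.1] [  16.7 -580.8  163.9] 158.2
```

Call:
{"api": "jog_arm", "payload": {"moves": [[[0.1,0.3,-0.8,0,0,0],[0,0,-0.3,0,0,0],[0,0,0,0,0,0]]]}}

```text
clock: 10.25
eef_pos: [577.0, -189.1, 70.5]
eef_rot: [1.569, 0.786, 1.318]
wrist_force: [-0.5, -0.2, -2.1]
finger_gap: 55.7
```

```bash
python3 face.py
```

```text
G s,t,z -61.95770839052574 -605.7729981707956 91.69876809267231 F s,t,z -0.32288353408798504 0.42559064851833533 -2.0681996154701925
top mine 248 [ -70.8 -633.3  144.2] [ -46.8 -577.1  151.9] 147.9
top front 246 [ -51.7 -629.6  132.3] [ -18.2 -577.5  140.7] 137.9
top back 317 [ -18.9 -630.2  152.1] [  13.3 -579.4  162.6] 157.9
scene mine 234 [ -69.7 -635.   144. ] [ -42.7 -578.   151.8] 148.0
scene front 171 [ -50.  -634.2  132.3] [ -21.8 -581.3  140.9] 138.3
scene back 306 [ -19.7 -632.7  152.1] [  15.9 -580.8  163.5] 158.3
```

Call:
{"api": "jog_arm", "payload": {"moves": [[[0.1,0.4,-0.5,0,0,0],[0,0,-0.2,0,0,0],[0,0,0,0,0,0]]]}}

```text
clock: 10.65
eef_pos: [577.0, -189.1, 70.5]
eef_rot: [1.568, 0.786, 1.318]
wrist_force: [-0.7, -0.8, -0.7]
finger_gap: 56.1
```

```bash
python3 face.py
```

```text
G s,t,z -61.886475691719255 -605.7838874360531 91.68220780737136 F s,t,z -0.9917573191102251 0.4567614219232543 -0.6897196996919839
top mine 256 [ -71.1 -633.2  144. ] [ -46.5 -576.8  151.9] 147.7
top front 243 [ -52.  -629.7  132.1] [ -18.1 -577.4  140.9] 138.0
top back 320 [ -18.9 -630.   152.2] [  13.2 -579.4  162.9] 158.1
scene mine 235 [ -70.6 -634.6  144.1] [ -43.9 -578.6  152. ] 148.3
scene front 171 [ -51.9 -634.8  132.1] [ -21.  -579.1  141. ] 138.0
scene back 304 [ -18.9 -633.3  152.4] [  15.7 -581.   163.3] 158.1
```

Call:
{"api": "jog_arm", "payload": {"moves": [[[0.2,0.8,-0.8,0,0,0],[0,0,0,0,0,0]]]}}

```text
clock: 10.95
eef_pos: [577.2, -188.9, 70.5]
eef_rot: [1.567, 0.787, 1.317]
wrist_force: [0.1, -0.2, -2.7]
finger_gap: 55.9
```

```bash
python3 face.py
```

```text
G s,t,z -61.72143779973862 -605.8541198162231 91.6960397855486 F s,t,z -0.16535026354536006 -0.13908340899726498 -2.70908051983107
top mine 255 [ -70.7 -633.2  144. ] [ -46.3 -577.2  151.8] 147.7
top front 242 [ -48.6 -631.9  132.1] [ -18.4 -576.9  140.9] 137.8
top back 316 [ -18.6 -630.7  152.2] [  13.5 -579.7  162.4] 157.8
scene mine 226 [ -69.6 -635.2  144. ] [ -43.9 -577.7  151.8] 148.3
scene front 176 [ -50.2 -636.   132. ] [ -18.6 -580.2  141. ] 138.2
scene back 307 [ -18.3 -632.5  152.5] [  16.2 -579.6  163.9] 158.4
```

Call:
{"api": "jog_arm", "payload": {"moves": [[[0.2,0.8,-1.2,0,0,0],[0.1,0.4,-0.8,0,0,0]]]}}

```text
clock: 11.25
eef_pos: [577.3, -188.8, 70.4]
eef_rot: [1.566, 0.787, 1.316]
wrist_force: [-5.8, -3.1, 7.0]
finger_gap: 55.6
```

```bash
python3 face.py
```

```text
G s,t,z -61.57274855079515 -605.9122626436528 91.64350012022884 F s,t,z -4.422101631785937 4.858166134801988 7.028752935853986
top mine 251 [ -70.5 -633.2  144.1] [ -46.  -577.2  151.7] 148.0
top front 239 [ -51.8 -630.7  132.3] [ -18.5 -576.4  140.8] 138.1
top back 315 [ -18.6 -630.3  152.7] [  13.8 -579.6  162.4] 157.9
scene mine 224 [ -69.9 -634.7  144. ] [ -42.7 -578.3  152. ] 148.4
scene front 173 [ -50.9 -634.4  132.3] [ -19.9 -579.3  141. ] 138.3
scene back 312 [ -17.8 -634.   152.1] [  16.6 -580.4  162.5] 158.3
```

Call:
{"api": "jog_arm", "payload": {"moves": [[[0.3,1.2,0.3,0,0,0],[0.2,0.8,0,0,0,0]]]}}

```text
clock: 11.55
eef_pos: [577.3, -188.8, 70.4]
eef_rot: [1.565, 0.79, 1.314]
wrist_force: [-4.1, -8.0, 2.4]
finger_gap: 56.1
```

```bash
python3 face.py; python3 chk.py 75.7 45 1 571.5 -208.6 91.6
```

```text
G s,t,z -61.50230643252887 -605.9110795667497 91.6886219141941 F s,t,z -8.754855020103614 2.014196256093651 2.3690617419940714
top mine 243 [ -70.2 -633.1  144.1] [ -46.  -577.2  151.7] 147.9
top front 242 [ -51.4 -632.7  132.1] [ -18.6 -576.9  140.9] 137.8
top back 311 [ -18.3 -630.2  152.2] [  13.7 -579.2  163.3] 158.1
scene mine 234 [ -69.8 -635.2  144. ] [ -43.2 -577.6  151.7] 148.0
scene front 167 [ -51.5 -635.3  132.2] [ -18.4 -578.8  140.8] 138.0
scene back 309 [ -17.7 -633.   152.2] [  16.4 -580.4  163.3] 158.2
11.65 G [ 572.  -209.3   91.7] [-0.68  0.74  1.37  0.7   1.46 -0.67] F [-3.8 -9.9  2.1] gap 55.7
d eef [-0.6  0.8 -0. ] drot [0.31 0.16 0.16]
```

The force along the row is −9 N with no motion, so the carton is seated against the row. I'll relax, release and back out along the tool axis.

Call:
{"api": "jog_arm", "payload": {"moves": [[[0,0,0,0,0,0],[0,0,0,0,0,0]]]}}

```text
clock: 11.85
eef_pos: [577.3, -188.9, 70.4]
eef_rot: [1.565, 0.789, 1.314]
wrist_force: [-1.3, -2.6, 2.1]
finger_gap: 55.9
```

Call:
{"api": "jog_arm", "payload": {"moves": [[[0,0,0,0,0,0],[0,0,0,0,0,0],[0,0,0,0,0,0],[0,0,0,0,0,0]]], "gripper": 0.5}}

```text
clock: 12.25
eef_pos: [577.7, -187.9, 70.1]
eef_rot: [1.565, 0.789, 1.315]
wrist_force: [-0.4, -0.4, 0.7]
finger_gap: 70.8
```

```bash
python3 face.py; python3 chk.py 75.7 45 1 571.5 -208.6 91.6
```

```text
G s,t,z -60.5673068801737 -606.0656198157856 91.3534609669388 F s,t,z -0.5356186118828195 0.3019975227659796 0.7466676654368286
top mine 258 [ -70.7 -633.8  144.3] [ -46.2 -577.1  151.9] 147.8
top front 242 [ -50.7 -631.5  132.6] [ -18.7 -577.3  140.9] 138.0
top back 316 [ -18.5 -630.2  152.1] [  13.7 -579.5  163.5] 158.1
scene mine 236 [ -70.7 -635.9  144.1] [ -43.2 -578.2  151.6] 148.0
scene front 171 [ -50.8 -634.8  132.1] [ -20.2 -579.1  141. ] 138.0
scene back 311 [ -17.3 -632.9  152.1] [  16.6 -581.   164. ] 158.2
12.35 G [ 572.3 -208.4   91.3] [-0.68  0.74  1.37  0.7   1.46 -0.67] F [0.1 0.7 0.3] gap 70.2
d eef [-0.9 -0.1  0.3] drot [0.23 0.17 0.15]
```

Call:
{"api": "jog_arm", "payload": {"moves": [[[-1.7,-6.9,7.1,0,0,0],[-3.5,-13.7,14.1,0,0,0],[-3.5,-13.7,14.1,0,0,0],[-5,-14,25,0,0,0],[0,0,40,0,0,0]]]}}

```text
clock: 12.85
eef_pos: [561.2, -238.1, 170.4]
eef_rot: [1.577, 0.785, 1.323]
wrist_force: [1.0, -0.3, 0.2]
finger_gap: 70.4
```

Call:
{"api": "jog_arm", "payload": {"moves": [[[0,0,45,0,0,0],[0,0,45,0,0,0],[0,0,0,0,0,0]]]}}

```text
clock: 13.15
eef_pos: [560.5, -240.5, 270.5]
eef_rot: [1.567, 0.79, 1.315]
wrist_force: [0.6, -0.1, 0.0]
finger_gap: 70.8
```

```bash
python3 - <<'E'
from fit import *
s=manip.read_state();p=manip.camera_params("wrist");im,d=manip.camera("wrist");P=ST("wrist",p=p,d=d)
plane(P[(abs(P[:,0]+70.5)<4)&(abs(P[:,1]+606)<24)&(P[:,2]>20)&(P[:,2]<143)],"near face")
m=(P[:,2]>144)&(P[:,2]<153)&(abs(P[:,0]+58)<16)&(abs(P[:,1]+606)<40);print("mine",rect(P[m]),P[m].min(0),P[m].max(0))
m=(P[:,2]>134)&(P[:,2]<143)&(abs(P[:,0]+33)<12)&(abs(P[:,1]+606)<40);print("front",P[m].min(0),P[m].max(0))
E
python3 face.py; python3 - <<'E'
import cv2,numpy as np
a=cv2.imread("pics/top6.png")[165:245,350:440];b=cv2.imread("pics/scene6.png")[190:310,170:290]
cv2.imwrite("pics/p9.png",np.hstack([cv2.resize(a,(400,400),interpolation=2),cv2.resize(b,(400,400),interpolation=2)]))
E
```

```text
near face 1430 s at centre -71.1 (z 91) yaw 0.18 lean 0.22 deg rms 0.34
mine ((-59.43055725097656, -607.1156005859375), (55.766448974609375, 24.919395446777344), 88.92462158203125) [ -72.00680595 -634.98692199  144.00390222] [ -46.90171502 -579.21066924  150.90604967]
front [ -44.04960796 -631.36756957  136.41978654] [ -21.03796182 -582.88428122  140.93455308]
G s,t,z -115.60546970939669 -601.9783953511026 288.677055369537 F s,t,z 0.28000006508147246 0.6628591593751837 0.04660403615299996
top mine 254 [ -70.9 -633.6  144.1] [ -46.3 -577.2  151.7] 147.8
top front 244 [ -51.6 -632.1  132.1] [ -18.7 -577.4  141. ] 137.8
top back 313 [ -18.4 -631.   153.3] [  13.6 -579.5  162.8] 158.1
scene mine 228 [ -70.  -635.2  144. ] [ -43.5 -577.7  151.9] 148.5
scene front 168 [ -51.6 -635.4  132.6] [ -18.2 -580.4  140.9] 138.2
scene back 306 [ -17.3 -632.7  152.2] [  16.6 -579.5  163.6] 158.1
```

View pics/p9.png

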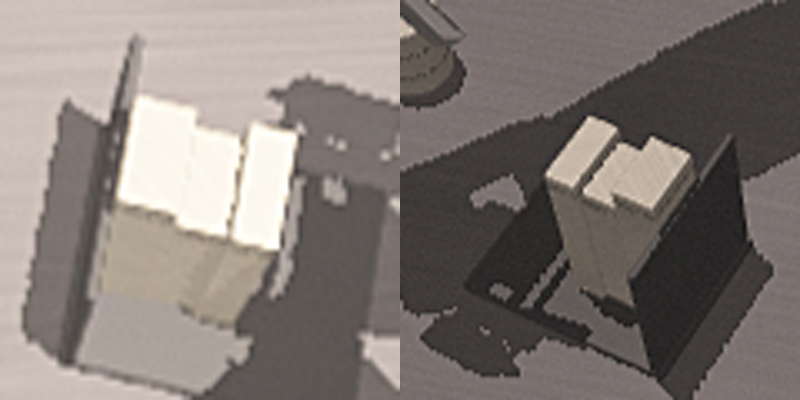

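The last picture shows all three cartons upright in a tight row: mine at (265,185) on the left and (580,155) on the right. Lean is 0.2°, and there is no measurable gap.

```bash
python3 -c "
from cell import manip
print(manip.sign_off(), manip.read_state()['clock'])"
```

```text
the job is handed in; nothing more can be done
the job is handed in; nothing more can be done
```

The carton now stands upright on its narrow end on the file stand's base, with its broad face against the front carton and in line with the row. I handed the job in at about 13 s. I gripped it across its width with the tool tilted 45°, turned it 90° and set it on the base. I then pressed it lightly against the front carton, at about 9 N, before letting go and backing out.

**Last checks:**
- **Carton:** it leans and is turned by only about 0.2°. Its top is at 148 mm, which means it is seated on the base.
- **Fit to the row:** I could measure no clear gap to the front carton (under about 1 mm). The sideways offset is under 1 mm by the top camera; the side and wrist cameras put it nearer 1–2 mm.
- **Standing cartons:** both read within about 1 mm of where they started.
- **Other things on the bench:** I did not re-measure them at the end. The wrist force never showed an unexpected contact.

**What disagreed:** the finger tips really sit about 30 mm further back than the stated TCP geometry. Because of that, the first grasp closed just above the carton without any measurable force. I measured the offset with the cameras, corrected for it and the second grasp held.

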